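# Bat onto the banding wheel's pins, bulb trailer held ready at the vase

### The arm

A 6-joint arm with a two-finger parallel gripper is mounted at the origin on a cart in front of the work surface, level with it; the furniture and walls round the work are solid. World frame = base frame: x ahead of the robot, y to its left, z up, the work surface at z = 0. Lengths are in mm, angles in rad, forces in N, time in s.
With the tool pointing down it reaches from about 300 to 775 mm from the base axis. Payload 14.6 kg.
Tool frame: the origin (TCP) lies on the centre line of the jaws, within the pads' length; the fingertips stand 8 mm ahead of it and the grasp point (between the pads) lies 11 mm behind it; z points along the fingers, y is the line along which they close (so a half turn about z gives the same grasp; the last joint's range is limited). The gripper opens to 94 mm and grips with 3 to 60 N. Pads are 16 mm wide; open, the fingers measure 119 mm over their backs; the gripper's body (75 mm by 177 mm) begins 78 mm behind the grasp point.
Start: joints at [-1.182, 0.3, 1.521, -0, 1.321, -0.067], TCP at [242.091, -493.843, 213.446] pointing down, gripper open.
Joint ranges: [-3.03, 3.03], [-0.79, 2.21], [0.23, 2.52], [-1.04, 4.18], [0, 3.07], [-2.55, 2.55]. Speed limits (rad/s): [2.22, 2.22, 2.57, 3.14, 3.14, 3.14].

### API

Orientations are given as [roll, pitch, yaw] about the fixed x, y, z axes, in that order (R = Rz(yaw) Ry(pitch) Rx(roll)).
In Python, from cell import manip gives the robot as it stands.
- The arm moves only by the tool jog_arm, never from a script. Its argument "rows" is one flat list of numbers, 7 for each row, row after row: the shift along the world's x, y, z in cm, then the turn, a rotation vector about the world's x, y, z in rad, then the closure, from 0 (fully open) to 1 (shut). In form: [dx, dy, dz, rx, ry, rz, fingers, dx, dy, dz, rx, ry, rz, fingers, ...]. A call has 1 to 20 rows; each row shifts and turns the commanded pose from where the row before left it; what a row does not reach is not made up. A row lasts 1/12 s, in which the tool goes at most 41.7 mm and 7.16 degrees, less where a joint would pass 70% of its speed; a pose out of reach is approached as far as the arm can. A call with a gripper value outside its range is refused whole. The fingers move at their own pace and stop on an object; "newtons" is the grip in N (left out, the last holds). Time passes only in rows, so rows that do not move let the fingers close. It gives the time, the measured TCP pose, the force, the opening and the grip force at its end, in the units of the state.
- manip.read_state(): the state, without advancing time (a new reading comes with each control period).
- manip.camera(name): name is "scene" or "side" or "wrist"; returns (picture, depth): 400x640x3 uint8, blue, green, red; 400x640 float32, mm along the optical axis (not along the pixel's ray), 0 where there is no reading.
- manip.camera_model(name): a dict with "K" (3x3 intrinsics, pixels), "R" (3x3) and "t" (3): a world point X has camera coordinates R X + t. Camera axes: x right, y down, z forward; pixel columns grow to the right and rows downward; lengths in mm; the calibration is good to about 2 mm. A picture is of the moment at which its call begins: read the wrist's pose just before it. camera_model takes no time and is no camera call; for the wrist camera it gives the pose at the moment of the call.
- manip.sign_off(): hands the job in; it is judged then, once.
The state is a dict: "clock": time; "joints": joint angles; "qd": joint speeds; "effort": joint torques, N m; "eef_pos": TCP position; "eef_rot": TCP orientation; "wrist_force": force on the tool from outside, world axes, zero at the start; "moment": the same for the moment, N m; "finger_gap": finger opening in mm; "finger_force": force on a finger pad.
Only numpy, scipy, OpenCV 4.12 (cv2) and the standard library are available. Lean on these libraries where they do the work, as an engineer would, in place of code of your own. Each camera call takes 0.05 s, during which the arm holds its last target. There are 200 camera calls.

### The job

Get the banding wheel ready for a line of glaze round the vase's shoulder: set the square bat, with the vase stuck on it, level and fully down on the wheel with its two holes over the two pins, without dropping it, and let go. Then draw the bulb trailer out of the caddy, lean it about halfway over (45 degrees) with the nozzle pointing down and in at the vase, and finish still holding it raised there, the tip about 2 cm clear of the shoulder, trailer and gripper touching neither vase, bat nor wheel; I will turn the wheel. Leave the rest of the bench undisturbed.

Things in the scene. Friction and masses are not known exactly. Their poses are not given: they have to be found in the camera images.
- bat: Square plywood bat 150 x 150 x 10 mm carrying a terracotta bottle vase glued to its middle (all one rigid piece, 0.3 to 0.55 kg); origin under the bat's centre, z up. Two holes through the bat on its own x axis, centres 58 mm either side of the middle: one round 12.5 mm, one a 15.5 x 12.5 mm slot; it fits the pins either way round (half turn).
- vase_neck (a point): Point on the vase's axis in its neck, 132 mm above the bat's underside: straight round neck 28 mm across from 106 to 150 mm up, flaring above it to a 33 mm lip at 162 mm (the top) and below it down to the shoulder. Take the vase here, from above.
- vase_shoulder (a point): Point on the vase's axis at shoulder height, 82 mm above the bat's underside. The vase is 66 mm across here, 83 mm across at the belly 30 mm lower, and narrows to 42 mm across 10 mm higher.
- banding_wheel: Pedestal of the banding wheel, fixed to the bench; origin under its middle. Base 158 mm across and 67 mm high, carrying the round head.
- head_centre (a point): Centre of the flat top of the wheel's round head (200 mm across, 112 mm above the bench). The head turns freely on the pedestal with a little friction (0.02 N m).
- pin_a (a point): Top of one of the two upright steel pins on the wheel head: 9 mm across, 9.5 mm high with a domed top, 58 mm from the head's centre.
- pin_b (a point): Top of the other, equal pin, 58 mm from the centre across the head (116 mm from the first).
- caddy: Two-tier wooden caddy, 150 x 76 x 74 mm, fixed to the bench; origin under its middle, long side along its x. The top board has a 36 mm hole 34 mm towards its -x end, in which the trailer hangs nozzle down; a lidded pot (54 mm across, top 11 mm above the board) stands in the other place and is part of the caddy.
- trailer: Rubber bulb trailer, 0.06 to 0.12 kg: egg-shaped bulb 47 mm across at its widest and 72 mm long, with a straight tapered plastic nozzle 35 mm long; 106 mm overall. Its own axes lie askew to its length: use the three points. The bulb does not give.
- trailer_tip (a point): Tip of the trailer's nozzle. z axis of this point: along the trailer from the tip to the bulb's blunt end (straight up while it stands in the caddy).
- trailer_bulb (a point): Centre of the trailer's bulb at its widest, 76 mm from the tip along its length; here it stands about 20 mm above the caddy's top board. Same axes as the tip.
- trailer_end (a point): Blunt end of the bulb, 104 mm from the tip: the uppermost point while it hangs in the caddy. Same axes as the tip.
- wood_rib: Bystander: flat half-moon wooden rib, 52 x 106 x 7 mm, loose on the bench; origin under its middle.
- glaze_pot_1: Bystander: lidded plastic pot, 62 mm across, 65 mm high, loose on the bench; origin under its middle.
Mind the look-alikes: they are no part of the job. Leave any red look-alike of the trailer alone.

How it is judged (in metres and radians):
On the way, in this order (a step that is already met when the one before it is completed fails the run):
1. the bat is down flat on the wheel head over both pins, and the gripper has let go of it (z of bat in the frame of head_centre between -0.003 and 0.003 m and horizontal distance between bat and head_centre below 0.005 m and angle between bat's own z axis and vertical below 0.04 rad and contact force between each of the fingers, the arm and bat below 0.1 N), for 0.3 s.
2. the trailer is drawn clear of the caddy in the gripper while the bat stays on its pins (z of bat in the frame of head_centre between -0.003 and 0.003 m and horizontal distance between bat and head_centre below 0.005 m and angle between bat's own z axis and vertical below 0.04 rad and contact force between the fingers and trailer above 1 N and contact force between trailer and bat below 0.05 N and contact force between trailer and caddy below 0.05 N and contact force between trailer and banding_wheel below 0.05 N and height (world z) of trailer_tip above 0.09 m), for 0.2 s.
At the end, for the whole second after the job is handed in: The bat lies flat (3 mm) and centred (5 mm) on its pins, untouched; the gripper holds the trailer still, clear of all else, leaning 30 to 60 degrees and pointing down at the vase, its tip 28 to 72 mm from the vase's axis and from 12 mm below to 45 mm above the shoulder (all of step 1 and contact force between the fingers and trailer above 1 N and contact force between trailer and bat below 0.05 N and contact force between trailer and caddy below 0.05 N and contact force between trailer and banding_wheel below 0.05 N and contact force between each of the fingers, the arm and banding_wheel below 0.1 N and angle between trailer_tip's own z axis and vertical between 0.52 and 1.05 rad and horizontal distance between trailer_tip and vase_shoulder between 0.028 and 0.072 m and height (world z) of trailer_tip between 0.182 and 0.239 m and z of vase_shoulder in the frame of trailer_tip below -0.025 m and linear speed of each of trailer, bat below 0.03 m/s); the arm keeps its last pose, push and grip.
It fails at once if the bat with the vase falls freely instead of being set down (contact force between the fingers and bat below 0.1 N and linear speed of bat above 0.35 m/s).
It fails at once if the vase is tipped over (angle between bat's own z axis and vertical above 0.5 rad).
It fails at once if a bystander on the bench is pushed more than 25 mm (distance of any of wood_rib, glaze_pot_1 from where it was at the start of the episode above 0.025 m).
It also fails if it takes over 54 s, if anything falls off the work surface, if the arm or the gripper's body presses on something with over 40 N, if the wrist force passes 120 N, or if a joint passes its speed limit or range.

## Working session

There is one attempt and no reset: what is moved stays moved. The work goes in short steps, Python scripts to look and compute and a tool call to move; the robot and the scene stay as the last step left them, time stands still between calls to the robot, and variables do not carry over. Pictures are saved under pics/ and viewed, at most 13 in all, crops included, and the job is handed in when it is done.

Besides the shell and the picture viewer there is one more tool, called after "Emit:" by a JSON object that holds its "op" and its "data", one argument or row to a line. jog_arm: Moves the arm, as the interface text tells. Its arguments: {"type":"object","properties":{"rows":{"type":"array"},"newtons":{"type":"number"}},"required":["rows"]}

```bash
mkdir -p pics; cat > h.py <<'E'
import numpy as np, cv2
from cell import manip
def shot(n):
    m=manip.camera_model(n); im,d=manip.camera(n); return im,d,m
def pts(d,m):
    K=np.array(m["K"]);R=np.array(m["R"]);t=np.array(m["t"]).ravel()
    v,u=np.mgrid[:d.shape[0],:d.shape[1]]
    c=np.stack([(u-K[0,2])/K[0,0]*d,(v-K[1,2])/K[1,1]*d,d],-1)
    return (c-t)@R   # R^T (c-t)
def ray(m,u,v,z):
    K=np.array(m["K"]);R=np.array(m["R"]);t=np.array(m["t"]).ravel()
    o=-R.T@t; r=R.T@np.linalg.inv(K)@np.array([u,v,1.]); return o+r*(z-o[2])/r[2]
E
python3 - <<'E'
from h import *
for n in("scene","side"):
    im,d,m=shot(n); cv2.imwrite(f"pics/{n}0.png",im); np.savez(f"{n}0.npz",im=im,d=d,**{k:np.array(m[k]) for k in "KRt"})
    print(n,-np.array(m["R"]).T@np.array(m["t"]).ravel(),(d==0).mean())
print(manip.read_state())
E
```

```text
scene [  -18.22432293 -1066.49504663   917.72924287] 0.012859375
side [ 391.19482286 -732.62927206 1464.07588675] 0.0042109375
{'clock': 0.1, 'joints': array([-1.18161461e+00,  3.00430450e-01,  1.52151185e+00, -2.01163306e-06,
        1.32070725e+00, -6.66142575e-02]), 'qd': array([ 4.94283593e-04,  1.26117419e-04, -1.58862552e-03,  1.26445180e-03,
       -1.10815929e-03, -7.69137708e-05]), 'effort': array([ 3.32320442e-04, -5.32647943e+01, -3.53284121e+01,  7.08558387e-02,
        2.34676333e-02, -6.13867860e-05]), 'eef_pos': array([ 242.00100367, -493.64554017,  212.93791061]), 'eef_rot': array([-3.14053797e+00, -6.84078772e-05,  4.55796440e-01]), 'wrist_force': array([ 0.7124779 , -0.85643736,  0.26945054]), 'moment': array([-0.02544337,  0.02041604, -0.02643994]), 'finger_force': 0.0, 'finger_gap': 94.26080355283744}
```

View pics/scene0.png

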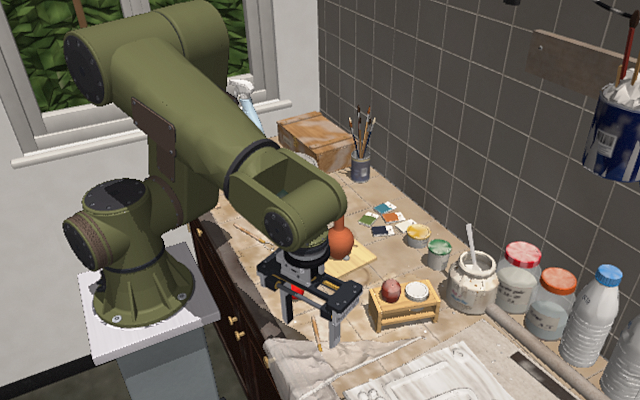

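View pics/side0.png

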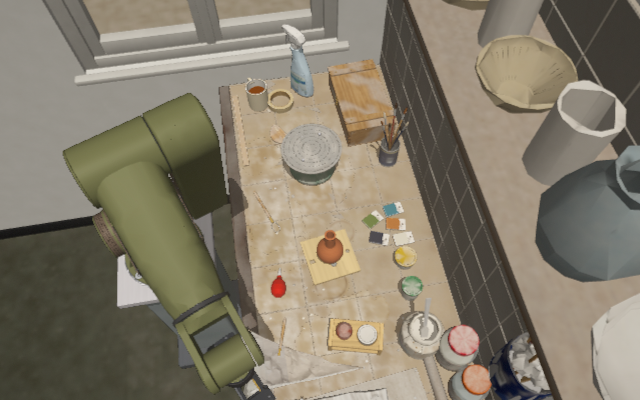

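The side view shows the wheel at about (311,150), the bat with the vase at (330,255), the caddy at (356,335) with the trailer's bulb at (344,330), and the red look-alike at (278,287). The scene view shows the vase at (340,238) and the caddy at (405,305).

```bash
python3 - <<'E'
from h import *
f=np.load("side0.npz"); im,d=f["im"],f["d"]; m={k:f[k] for k in "KRt"}; P=pts(d,m)
print(m["K"])
def box(u0,u1,v0,v1,z0,z1):
    s=np.zeros(d.shape,bool); s[v0:v1,u0:u1]=1
    return s&(P[...,2]>z0)&(P[...,2]<z1)
def rep(n,s):
    p=P[s]; v,u=np.where(s); print(n,s.sum(),"mean",p.mean(0).round(1),"min",np.percentile(p,1,axis=0).round(1),"max",np.percentile(p,99,axis=0).round(1)); return u,v,p
u,v,p=rep("head",box(270,350,110,200,104,128))
c,r=cv2.minEnclosingCircle(p[:,:2].astype(np.float32)); print("circ",c,r)
s=box(270,350,110,200,114,128); rep("pins?",s); print(np.argwhere(s)[:20])
u,v,p=rep("bat",box(290,370,225,290,5,16))
print(cv2.minAreaRect(p[:,:2].astype(np.float32)))
rep("vaselip",box(310,350,225,270,148,175))
u,v,p=rep("caddy",box(320,390,310,360,62,82)); print(cv2.minAreaRect(p[:,:2].astype(np.float32)))
rep("bulbtop",box(320,358,310,350,95,140)); rep("pot",box(355,385,315,355,80,94))
for n,(a,b,e,g) in dict(wheel=(265,360,115,195),bat=(295,365,220,290),cad=(320,390,310,360)).items():pass
w=im[115:195,265:360]; b=im[220:290,290:370]; c=im[310:362,320:392]
T=[cv2.resize(x,(395,290),interpolation=cv2.INTER_CUBIC) for x in (w,b,c)]
cv2.imwrite("pics/crop1.png",np.vstack([np.hstack(T[:2]),np.hstack([T[2],T[2]*0])]))
E
```

```text
[[501.97440439   0.         330.00842852]
 [  0.         501.97440439 206.3120327 ]
 [  0.           0.           1.        ]]
head 2432 mean [513.1 224.6 112.7] min [419.6 131.4 105.4] max [609.1 321.7 120.2]
circ (549.1040649414062, 244.31100463867188) 140.4907989501953
pins? 826 mean [511.1 223.7 116.1] min [421.8 131.9 114. ] max [603.5 319.2 121.9]
[[124 308]
 [124 310]
 [124 311]
 [124 313]
 [124 315]
 [124 316]
 [125 304]
 [125 305]
 [125 307]
 [125 310]
 [125 311]
 [125 316]
 [125 318]
 [125 319]
 [125 320]
 [126 299]
 [126 300]
 [126 305]
 [126 308]
 [126 311]]
bat 1648 mean [ 510.1 -126.     9.8] min [ 397.4 -227.2    5.1] max [634.7 -10.2  15.5]
((509.80517578125, -117.4169921875), (218.61399841308594, 255.57725524902344), 79.56024932861328)
vaselip 76 mean [ 510.8 -118.3  159.2] min [ 495.3 -135.6  148.3] max [ 525.1 -103.   166.9]
caddy 1039 mean [ 534.6 -393.7   74.3] min [ 457.7 -442.    64.8] max [ 609.3 -339.9   81.6]
((534.3793334960938, -389.9058837890625), (77.44894409179688, 150.8229217529297), 74.49727630615234)
bulbtop 229 mean [ 500.1 -384.8  115.1] min [ 480.  -402.5   95.5] max [ 521.1 -362.2  126.4]
pot 269 mean [ 563.3 -399.    84.4] min [ 537.8 -424.9   80.3] max [ 593.5 -374.    90.8]
```

View pics/crop1.png

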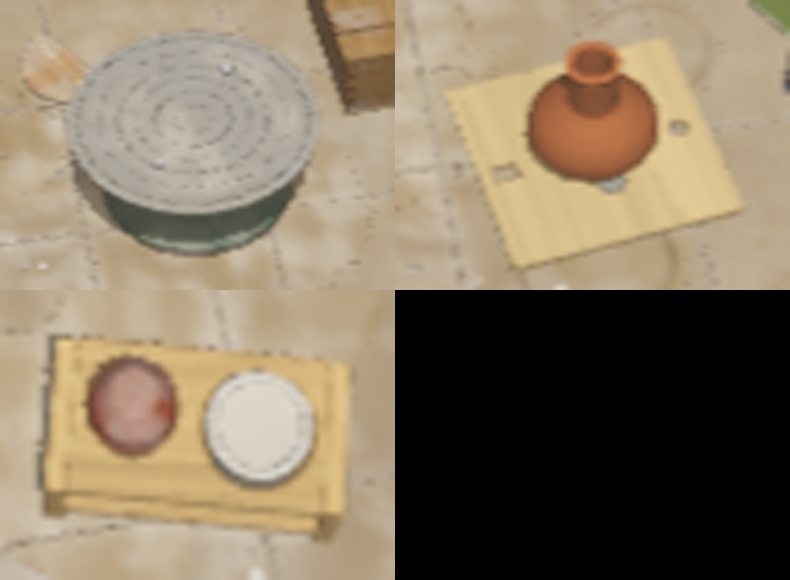

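The crop shows the pins at about (319.8,133.8) and (303.0,159.7), the bat's holes at about (312.9,261.5) for the slot and (347.7,250.7) for the round one, and the bulb in the caddy hole to the left of the pot.

```bash
python3 - <<'E'
from h import *
f=np.load("side0.npz"); m={k:f[k] for k in "KRt"}
def pr(n,a,b,za,L):
    p,q=ray(m,*a,za),ray(m,*b,za); e=q-p; print(n,p.round(1),q.round(1),"mid",((p+q)/2).round(1),"len",np.linalg.norm(e).round(1),L,"deg",np.degrees(np.arctan2(e[1],e[0])).round(1))
pr("pins",(303,159.7),(319.8,133.8),121,116)
pr("holes",(312.9,261.5),(347.7,250.7),10,116)
pr("caddy TL-TR",(320+58*72/395,310+50*52/290),(320+350*72/395,310+78*52/290),74,150)
E
```

```text
pins [477.4 179.7 121. ] [548.6 271.9 121. ] mid [513.  225.8 121. ] len 116.5 116 deg 52.4
holes [ 454.8 -128.1   10. ] [ 568.9 -111.9   10. ] mid [ 511.9 -120.    10. ] len 115.2 116 deg 8.1
caddy TL-TR [ 471.9 -335.5   74. ] [ 615.9 -376.7   74. ] mid [ 543.9 -356.1   74. ] len 149.8 150 deg -15.9
```

Emit:
{"op": "jog_arm", "data": {
  "rows": [0, 0, 4, 0, 0, 0, 0, 2, 3, 4, 0, 0, 0, 0, 2.5, 3.5, 3, 0, 0, 0, 0, 2.5, 3.5, 1, 0, 0, 0, 0, 2.5, 3.5, 0, 0, 0, 0, 0, 2.5, 3.5, 0, 0, 0, 0, 0, 2.5, 3.5, 0, 0, 0, 0, 0, 2.5, 3.5, 0, 0, 0, 0, 0, 2.5, 3.5, 0, 0, 0, 0, 0, 2, 3, 0, 0, 0, 0, 0, 0, 0, 0, 0, 0, 0, 0, 0, 0, 0, 0, 0, 0, 0]
}}

```text
clock: 1.1
eef_pos: [442.7, -209.0, 317.4]
eef_rot: [-3.141, 0.0, 0.459]
wrist_force: [-0.4, -0.6, 0.2]
finger_gap: 94.0
finger_force: 0.0
```

```bash
python3 - <<'E'
from h import *
im,d,m=shot("wrist"); cv2.imwrite("pics/w1.png",im); np.savez("w1.npz",im=im,d=d,**{k:np.array(m[k]) for k in "KRt"})
s=manip.read_state(); print(s["eef_pos"],s["eef_rot"],s["joints"],-np.array(m["R"]).T@np.array(m["t"]).ravel(),np.array(m["R"]).round(2),m["K"])
E
```

```text
[ 442.06979182 -210.12382839  317.40352663] [-3.14122520e+00  5.27968399e-04  4.57080701e-01] [-5.18428704e-01  1.02374801e-01  1.51825513e+00 -2.31381087e-04
  1.52156303e+00  5.95298476e-01] [ 506.56561237 -177.40006276  487.75957135] [[ 0.44 -0.9  -0.  ]
 [-0.87 -0.43  0.25]
 [-0.22 -0.11 -0.97]] [[355.59636856   0.         320.00875697]
 [  0.         355.59636856 202.61020822]
 [  0.           0.           1.        ]]
```

View pics/w1.png

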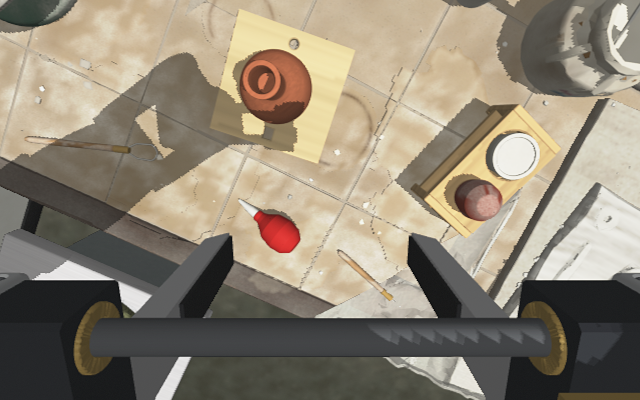

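The wrist view shows the vase lip at (262,80), the round hole at (294,44), the slot at (268,132), the bulb at (480,200) and the red look-alike at (275,230). Next I look at the wheel from the same orientation.

Emit:
{"op": "jog_arm", "data": {
  "rows": [0, 3.5, 0, 0, 0, 0, 0, 0, 3.5, 0, 0, 0, 0, 0, 0, 3.5, 0, 0, 0, 0, 0, 0, 3.5, 0, 0, 0, 0, 0, 0, 3.5, 0, 0, 0, 0, 0, 0, 3.5, 0, 0, 0, 0, 0, 0, 3.5, 0, 0, 0, 0, 0, 0, 3.5, 0, 0, 0, 0, 0, 0, 3.5, 0, 0, 0, 0, 0, 0, 2, 0, 0, 0, 0, 0, 0, 0, 0, 0, 0, 0, 0, 0, 0, 0, 0, 0, 0, 0]
}}

```text
clock: 2.15
eef_pos: [442.2, 124.1, 317.4]
eef_rot: [3.141, 0.001, 0.456]
wrist_force: [0.8, -0.2, -0.0]
finger_gap: 94.4
finger_force: 0.0
```

```bash
python3 - <<'E'
from h import *
im,d,m=shot("wrist"); cv2.imwrite("pics/w2.png",im); np.savez("w2.npz",im=im,d=d,**{k:np.array(m[k]) for k in "KRt"})
s=manip.read_state(); print(s["clock"],s["eef_pos"],s["eef_rot"])
def load(n):
    f=np.load(n); return f["im"],f["d"],{k:f[k] for k in "KRt"}
for u,v in((294,44),(268,132)): print(ray(load("w1.npz")[2],u,v,10).round(1))
im,d,m=load("w1.npz");P=pts(d,m)
g=im.astype(int); Hh=cv2.cvtColor(im,cv2.COLOR_BGR2HSV)
lip=(P[...,2]>157)&(P[...,2]<168); lip[:,:220]=0;lip[130:]=0;lip[:,330:]=0
print("lip",lip.sum(),P[lip].mean(0),cv2.minEnclosingCircle(P[lip][:,:2].astype(np.float32)))
b=(P[...,2]>108)&(P[...,2]<130); b[:,:430]=0;b[:,530:]=0;b[:150]=0;b[240:]=0
print("bulb",b.sum(),P[b].mean(0),cv2.minEnclosingCircle(P[b][:,:2].astype(np.float32)),P[b][:,2].max())
c=np.zeros(d.shape,bool);c[90:250,400:570]=1;c&=(P[...,2]>70)&(P[...,2]<79);print("caddy",cv2.minAreaRect(P[c][:,:2].astype(np.float32)))
E
```

```text
2.2 [442.27871876 123.54253765 317.52745964] [3.14145182e+00 4.16028378e-04 4.54826744e-01]
[ 564.4 -112.5   10. ]
[ 451.9 -127.6   10. ]
lip 630 [ 508.06609662 -119.26824006  160.35399824] ((507.8968200683594, -119.55528259277344), 16.548063278198242)
bulb 1126 [ 499.33694218 -377.00494386  116.45383486] ((498.8597412109375, -380.7011413574219), 21.225263595581055) 122.83107928921316
caddy ((531.6539916992188, -390.4340515136719), (77.7411117553711, 150.64810180664062), 74.07246398925781)
```

View pics/w2.png

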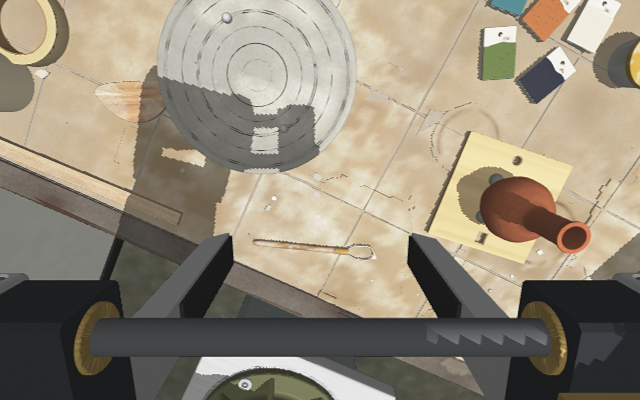

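The view shows the pins at about (227,18) and (284,128) with the wheel rings centred near (257,75). The wood rib lies at (125,100) beside the wheel. I'll refine the pin positions by pixel and by ring/disk fit.

```bash
python3 - <<'E'
from h import *
f=np.load("w2.npz"); im,d=f["im"],f["d"]; m={k:f[k] for k in "KRt"};P=pts(d,m)
c=np.zeros(d.shape,bool);c[:200,150:370]=1;h=c&(P[...,2]>108)&(P[...,2]<125)
print("z med",np.median(P[h][:,2]))
s=c&(P[...,2]>np.median(P[h][:,2])+5)&(P[...,2]<130)
n,l,st,ce=cv2.connectedComponentsWithStats(s.astype(np.uint8))
for i in range(1,n):
    if st[i,4]>5: print(st[i],ce[i].round(1),P[l==i].mean(0).round(1),P[l==i][:,2].max().round(1))
for a,b in (((226.5,17.5),(284,128)),):
    p,q=ray(m,*a,120),ray(m,*b,120);e=p-q;print(p,q,(p+q)/2,np.linalg.norm(e),np.degrees(np.arctan2(e[1],e[0])))
print(ray(m,257,75,112))
E
```

```text
z med 111.00444013820083
[222  12  10  11  77] [226.1  16.6] [544.6 273.1 118.8] 121.5
[280 124   8   9  60] [283.5 128. ] [474.8 181.4 119.2] 122.2
[543.92270473 272.12520991 120.        ] [475.07461963 180.94173142 120.        ] [509.49866218 226.53347067 120.        ] 114.25622772116918 52.94537096146232
[509.68161728 227.36552969 112.        ]
```

Emit:
{"op": "jog_arm", "data": {
  "rows": [0.66, -2.4, 0, 0, 0, 0, 0, 0.66, -2.4, 0, 0, 0, 0, 0, 0.66, -2.4, 0, 0, 0, 0, 0, 0.66, -2.4, 0, 0, 0, 0, 0, 0.66, -2.4, 0, 0, 0, 0, 0, 0.66, -2.4, 0, 0, 0, 0, 0, 0.66, -2.4, 0, 0, 0, 0, 0, 0.66, -2.4, 0, 0, 0, 0, 0, 0.66, -2.4, 0, 0, 0, 0, 0, 0.66, -2.4, 0, 0, 0, 0, 0, 0, 0, 0, 0, 0, 0, 0, 0, 0, 0, 0, 0, 0, 0]
}}

```text
clock: 3.2
eef_pos: [507.5, -117.7, 317.3]
eef_rot: [-3.141, 0.001, 0.452]
wrist_force: [-0.5, -0.2, 0.1]
finger_gap: 94.0
finger_force: 0.0
```

```bash
python3 - <<'E'
from h import *
s=manip.read_state(); print(s["clock"],s["eef_pos"],s["eef_rot"])
im,d,m=shot("wrist"); P=pts(d,m); lip=(P[...,2]>157)&(P[...,2]<168); lip[:,:200]=0;lip[:,440:]=0
Hh=cv2.cvtColor(im,cv2.COLOR_BGR2HSV); lip&=(Hh[...,1]>110)&((Hh[...,0]<15))
print("lip",lip.sum(),P[lip].mean(0),cv2.minEnclosingCircle(P[lip][:,:2].astype(np.float32)))
cv2.imwrite("pics/w3.png",im)
E
```

```text
3.2 [ 507.53017727 -117.68538813  317.30171458] [-3.14111871e+00  6.26067447e-04  4.51806653e-01]
lip 514 [ 508.07008113 -119.40615573  160.46120652] ((508.06903076171875, -119.4013442993164), 16.520118713378906)
```

Emit:
{"op": "jog_arm", "data": {
  "rows": [0.05, -0.18, -2, 0, 0, 0, 0, 0, 0, -2.5, 0, 0, 0, 0, 0, 0, -2.5, 0, 0, 0, 0, 0, 0, -2.5, 0, 0, 0, 0, 0, 0, -2.5, 0, 0, 0, 0, 0, 0, -2.5, 0, 0, 0, 0, 0, 0, -2.5, 0, 0, 0, 0, 0, 0, -1.5, 0, 0, 0, 0, 0, 0, -0.9, 0, 0, 0, 0, 0, 0, 0, 0, 0, 0, 0, 0, 0, 0, 0, 0, 0, 0],
  "newtons": 35
}}

```text
clock: 4.17
eef_pos: [508.8, -117.0, 124.4]
eef_rot: [3.141, -0.0, 0.456]
wrist_force: [0.3, -0.1, 0.8]
finger_gap: 93.7
finger_force: 0.0
```

Emit:
{"op": "jog_arm", "data": {
  "rows": [0, 0, 0, 0, 0, 0, 0.4, 0, 0, 0, 0, 0, 0, 0.5, 0, 0, 0, 0, 0, 0, 0.6, 0, 0, 0, 0, 0, 0, 0.65, 0, 0, 0, 0, 0, 0, 0.7, 0, 0, 0, 0, 0, 0, 0.75, 0, 0, 0, 0, 0, 0, 0.8, 0, 0, 0, 0, 0, 0, 0.9, 0, 0, 0, 0, 0, 0, 1, 0, 0, 0, 0, 0, 0, 1, 0, 0, 0, 0, 0, 0, 1, 0, 0, 0, 0, 0, 0, 1, 0, 0, 0, 0, 0, 0, 1, 0, 0, 0, 0, 0, 0, 1]
}}

```text
clock: 5.33
eef_pos: [508.8, -117.2, 123.8]
eef_rot: [3.141, -0.0, 0.456]
wrist_force: [1.4, -2.6, 1.8]
finger_gap: 30.5
finger_force: 35.0
```

Emit:
{"op": "jog_arm", "data": {
  "rows": [0, 0, 0.3, 0, 0, 0, 1, 0, 0, 0.6, 0, 0, 0, 1, 0, 0, 1, 0, 0, 0, 1, 0, 0, 1.5, 0, 0, 0, 1, 0, 0, 2, 0, 0, 0, 1, 0, 0, 2, 0, 0, 0, 1, 0, 0, 2, 0, 0, 0, 1, 0, 0, 2, 0, 0, 0, 1, 0, 0, 2, 0, 0, 0, 1, 0, 0, 1.5, 0, 0, 0, 1, 0, 0, 0.8, 0, 0, 0, 1, 0, 0, 0.3, 0, 0, 0, 1, 0, 0, 0, 0, 0, 0, 1, 0, 0, 0, 0, 0, 0, 1]
}}

```text
clock: 6.5
eef_pos: [508.3, -116.9, 282.8]
eef_rot: [-3.141, 0.001, 0.456]
wrist_force: [-0.5, -0.4, -3.7]
finger_gap: 30.5
finger_force: 35.0
```

```bash
python3 - <<'E'
from h import *
s=manip.read_state(); print(s["clock"],s["eef_pos"],s["eef_rot"],s["wrist_force"],s["moment"],s["finger_gap"])
im,d,m=shot("wrist"); cv2.imwrite("pics/w4.png",im); np.savez("w4.npz",im=im,d=d,**{k:np.array(m[k]) for k in "KRt"})
E
```

```text
6.5 [ 508.32348581 -116.94902177  282.8436816 ] [-3.14067241e+00  1.00001929e-03  4.55885497e-01] [-0.47245769 -0.41943145 -3.73827246] [ 0.02120946 -0.00989885  0.03409169] 30.474869070460546
```

View pics/w4.png

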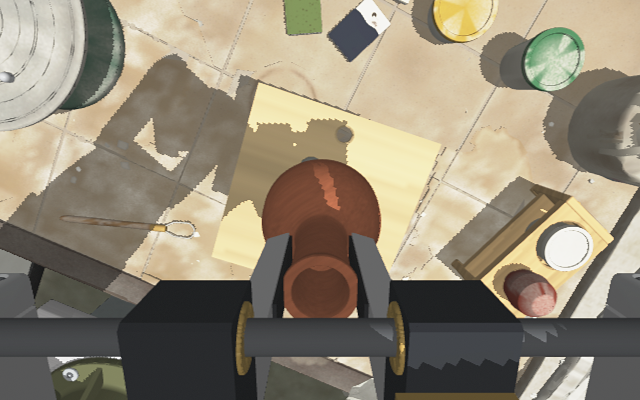

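The picture shows the bat hanging from the jaws and looking level, with the round hole at (344,134) and the bat's corner at (250,80). I'll measure its tilt, yaw and centre in the hand.

```bash
python3 - <<'E'
from h import *
f=np.load("w4.npz"); im,d=f["im"],f["d"]; m={k:f[k] for k in "KRt"};P=pts(d,m)
s=(P[...,2]>155)&(P[...,2]<180); s[:,:205]=0;s[:,450:]=0;s[280:]=0
p=P[s]
for _ in range(3):
    A=np.c_[p[:,:2],np.ones(len(p))];c=np.linalg.lstsq(A,p[:,2],rcond=None)[0];r=p[:,2]-A@c;p=p[abs(r)<3]
print("plane slopes",c[:2],"z at axis",c@[508,-119,1],len(p))
zt=c@[508,-119,1]
# edges by mask contour
k=(abs(P[...,2]-(P[...,0]*c[0]+P[...,1]*c[1]+c[2]))<4)&s
k=cv2.morphologyEx(k.astype(np.uint8),cv2.MORPH_CLOSE,np.ones((9,9)))
cn=max(cv2.findContours(k,0,1)[0],key=cv2.contourArea)[:,0]
Q=np.array([ray(m,u,v,zt) for u,v in cn])[:,:2]
a=np.radians(7.65); 
ctr=np.array([508.1,-119.4]); 
for da in (0,90,180,270):
    n=np.array([np.cos(a+np.radians(da)),np.sin(a+np.radians(da))]); t=np.array([-n[1],n[0]])
    x=(Q-ctr)@n; y=(Q-ctr)@t; w=(abs(x-75)<8)&(abs(y)<65)
    if w.sum()>15:
        g=np.polyfit(y[w],x[w],1); w2=w&(abs(x-np.polyval(g,y))<1.5); g=np.polyfit(y[w2],x[w2],1)
        print(da,w2.sum(),"edge off at 0:",g[1].round(2),"ang",np.degrees(-np.arctan(g[0])).round(2),"span",y[w2].min().round(),y[w2].max().round())
h=ray(m,344,134,zt);print("hole",h,"dir/len from ctr",np.linalg.norm(h[:2]-ctr),np.degrees(np.arctan2(*(h[:2]-ctr)[::-1])))
E
```

```text
plane slopes [-0.00132904 -0.00684311] z at axis 168.8305948159654 17807
0 158 edge off at 0: 73.72 ang 0.38 span -64.0 65.0
90 151 edge off at 0: 75.23 ang 0.35 span -64.0 64.0
180 25 edge off at 0: 71.21 ang 4.57 span -63.0 -37.0
270 120 edge off at 0: 74.03 ang 0.29 span -42.0 64.0
hole [ 564.7169259  -110.10771954  168.83059482] dir/len from ctr 57.37440870781916 9.320600257609659
```

Emit:
{"op": "jog_arm", "data": {
  "rows": [-0.2, 0.5, 0, 0, 0, 0.027, 1, -0.4, 1, 0, 0, 0, 0.05, 1, -0.4, 1, 0, 0, 0, 0.05, 1, -0.4, 1, 0, 0, 0, 0.05, 1, -0.4, 1, 0, 0, 0, 0.05, 1, -0.4, 1, 0, 0, 0, 0.05, 1, -0.4, 1, 0, 0, 0, 0.05, 1, -0.4, 1, 0, 0, 0, 0.05, 1, -0.4, 1, 0, 0, 0, 0.05, 1, -0.4, 1, 0, 0, 0, 0.05, 1, -0.4, 1, 0, 0, 0, 0.05, 1, -0.4, 1, 0, 0, 0, 0.05, 1, -0.4, 1, 0, 0, 0, 0.05, 1, -0.4, 1, 0, 0, 0, 0.05, 1, -0.4, 1, 0, 0, 0, 0.05, 1, -0.4, 1, 0, 0, 0, 0.05, 1, 0, 0, 0, 0, 0, 0, 1, 0, 0, 0, 0, 0, 0, 1, 0, 0, 0, 0, 0, 0, 1]
}}

```text
clock: 8.13
eef_pos: [446.6, 37.7, 283.5]
eef_rot: [-3.141, 0.0, 1.232]
wrist_force: [-0.0, -0.2, -3.9]
finger_gap: 30.5
finger_force: 35.0
```

```bash
python3 - <<'E'
from h import *
s=manip.read_state(); print(s["clock"],s["eef_pos"],s["eef_rot"],s["joints"])
im,d,m=shot("wrist"); cv2.imwrite("pics/w5.png",im); np.savez("w5.npz",im=im,d=d,**{k:np.array(m[k]) for k in "KRt"})
P=pts(d,m);s=(abs(P[...,0]-510)<95)&(abs(P[...,1]-227)<95)&(P[...,2]>116)&(P[...,2]<126)
n,l,st,ce=cv2.connectedComponentsWithStats(s.astype(np.uint8))
for i in range(1,n):
    if st[i,4]>5: print(st[i],ce[i].round(1),P[l==i].mean(0).round(1))
E
```

```text
8.1333 [446.62353058  37.66680021 283.46060404] [-3.14135435e+00  2.29637730e-04  1.23176758e+00] [ 2.46864350e-03  2.00854233e-02  1.68219987e+00 -1.37752379e-04
  1.43960881e+00  3.41515457e-01]
[292  18  10  12  93] [296.2  23.2] [474.7 181.3 119. ]
```

View pics/w5.png

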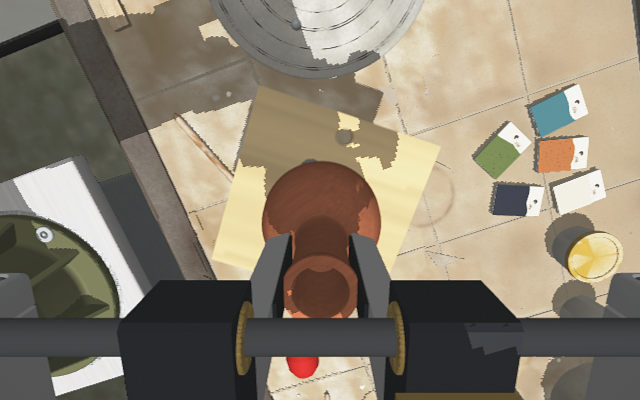

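The near pin is at (296,23), which agrees with the earlier measurement to 0.1 mm. The round hole is at about (345,137). I'll measure the bat's hole and edges here the same way.

```bash
python3 - <<'E'
from h import *
for fn,tcp,yaw in(("w4.npz",(508.32,-116.95),.4559),("w5.npz",(446.62,37.67),1.2318)):
    f=np.load(fn); im,d=f["im"],f["d"]; m={k:f[k] for k in "KRt"};P=pts(d,m)
    s=(P[...,2]>155)&(P[...,2]<180); s[:,:205]=0;s[:,450:]=0;s[280:]=0
    p=P[s]
    for _ in range(3):
        A=np.c_[p[:,:2],np.ones(len(p))];c=np.linalg.lstsq(A,p[:,2],rcond=None)[0];r=p[:,2]-A@c;p=p[abs(r)<3]
    pl=P[...,0]*c[0]+P[...,1]*c[1]+c[2]; zt=c@[*tcp,1]
    R=np.array([[np.cos(yaw),-np.sin(yaw)],[np.sin(yaw),np.cos(yaw)]])
    k=((P[...,2]<pl-4)).astype(np.uint8); k[:115]=0;k[160:]=0;k[:,:325]=0;k[:,365:]=0
    n,l,st,ce=cv2.connectedComponentsWithStats(k)
    i=1+np.argmax(st[1:,4]); bb=st[i]; 
    h=ray(m,*ce[i],zt)[:2]; print(fn,"slopes tool",(c[:2]@R).round(4),"zt",zt.round(1),"deep",bb,ce[i],"tool frame hole",((h-tcp)@R).round(2))
    k=((abs(P[...,2]-pl)<4)&s).astype(np.uint8);k=cv2.morphologyEx(k,cv2.MORPH_CLOSE,np.ones((9,9)))
    cn=max(cv2.findContours(k,0,1)[0],key=cv2.contourArea)[:,0]
    Q=(np.array([ray(m,u,v,zt) for u,v in cn])[:,:2]-tcp)@R
    a=np.radians(8.0)-.4559
    for da in (0,90,270):
        nn=np.array([np.cos(a+np.radians(da)),np.sin(a+np.radians(da))]); t=np.array([-nn[1],nn[0]])
        x=Q@nn; y=Q@t; w=(abs(x-75)<8)&(abs(y)<60)
        g=np.polyfit(y[w],x[w],1); w=w&(abs(x-np.polyval(g,y))<1.5); g=np.polyfit(y[w],x[w],1)
        print(da,w.sum(),g[1].round(2),np.degrees(-np.arctan(g[0])).round(2))
    cv2.imwrite("pics/c_%s.png"%fn[:2],cv2.resize(im[100:170,300:390],None,fx=5,fy=5,interpolation=cv2.INTER_CUBIC))
a,b=[cv2.imread(f"pics/c_w{i}.png") for i in(4,5)];cv2.imwrite("pics/c45.png",np.vstack([a,b])[:,:])
E
```

```text
w4.npz slopes tool [-0.0042 -0.0056] zt 168.8 deep [337 127  16  16 191] [344.40837696 134.30890052] tool frame hole [ 53.41 -19.01]
0 146 73.16 0.01
90 140 72.84 0.01
270 111 76.32 -0.29
w5.npz slopes tool [-0.0189 -0.0056] zt 169.4 deep [337 130  15  16 186] [344.15053763 137.11290323] tool frame hole [ 51.65 -18.29]
0 145 71.16 0.0
90 139 72.72 -0.14
270 112 76.52 0.06
```

Emit:
{"op": "jog_arm", "data": {
  "rows": [0.1, 0.3, 0, 0.002, -0.001, 0, 1, 0.25, 0.8, 0, 0.004, -0.001, 0, 1, 0.45, 1.4, 0, 0.004, -0.001, 0.003, 1, 0.6, 1.75, 0, 0.004, -0.002, 0.002, 1, 0.6, 1.8, 0, 0, 0, 0, 1, 0.6, 1.8, 0, 0, 0, 0, 1, 0.6, 1.8, 0, 0, 0, 0, 1, 0.6, 1.8, 0, 0, 0, 0, 1, 0.6, 1.8, 0, 0, 0, 0, 1, 0.6, 1.8, 0, 0, 0, 0, 1, 0.5, 1.6, 0, 0, 0, 0, 1, 0.4, 1.2, 0, 0, 0, 0, 1, 0.25, 0.8, 0, 0, 0, 0, 1, 0.15, 0.3, 0, 0, 0, 0, 1, 0, 0, 0, 0, 0, 0, 1, 0, 0, 0, 0, 0, 0, 1]
}}

```text
clock: 9.52
eef_pos: [509.6, 227.0, 283.6]
eef_rot: [-3.142, -0.015, 1.237]
wrist_force: [-0.7, -0.0, -4.2]
finger_gap: 30.0
finger_force: 35.0
```

```bash
cat > hb.py <<'E'
from h import *
def hold(tag):
    s=manip.read_state(); tcp=s["eef_pos"][:2]; yaw=s["eef_rot"][2]; print(s["clock"],s["eef_pos"],s["eef_rot"],s["wrist_force"])
    im,d,m=shot("wrist"); cv2.imwrite(f"pics/{tag}.png",im);P=pts(d,m); z0=s["eef_pos"][2]-115
    s=abs(P[...,2]-z0)<12; s[:,:205]=0;s[:,450:]=0;s[280:]=0
    p=P[s]
    for _ in range(3):
        A=np.c_[p[:,:2],np.ones(len(p))];c=np.linalg.lstsq(A,p[:,2],rcond=None)[0];r=p[:,2]-A@c;p=p[abs(r)<3]
    pl=P[...,0]*c[0]+P[...,1]*c[1]+c[2]; zt=c@[*tcp,1]
    R=np.array([[np.cos(yaw),-np.sin(yaw)],[np.sin(yaw),np.cos(yaw)]])
    k=((P[...,2]<pl-2)).astype(np.uint8); k[:110]=0;k[165:]=0;k[:,:320]=0;k[:,370:]=0
    n,l,st,ce=cv2.connectedComponentsWithStats(k)
    if n>1:
        i=1+np.argmax(st[1:,4]); h=ray(m,*ce[i],zt)[:2]; ht=(h-tcp)@R
        ctr=ht-58*np.array([.9504,-.311]); print("hole px",st[i],"hole",h,"ctr via hole",ctr,"world",tcp+R@ctr)
    print("slopes tool",(c[:2]@R).round(4),"bat top z",zt)
    k=((abs(P[...,2]-pl)<4)&s).astype(np.uint8);k=cv2.morphologyEx(k,cv2.MORPH_CLOSE,np.ones((9,9)))
    cn=max(cv2.findContours(k,0,1)[0],key=cv2.contourArea)[:,0]
    Q=(np.array([ray(m,u,v,zt) for u,v in cn])[:,:2]-tcp)@R
    a=np.radians(8.0)-.4559; e={}
    for da in (0,90,270):
        nn=np.array([np.cos(a+np.radians(da)),np.sin(a+np.radians(da))]); t=np.array([-nn[1],nn[0]])
        x=Q@nn; y=Q@t; w=(abs(x-75)<8)&(abs(y)<60)
        g=np.polyfit(y[w],x[w],1); w=w&(abs(x-np.polyval(g,y))<1.5); g=np.polyfit(y[w],x[w],1)
        e[da]=g[1];print(da,w.sum(),g[1].round(2),"bat deg",(np.degrees(a+yaw)-np.degrees(np.arctan(g[0]))).round(2))
    ce=(e[0]-74.5)*np.array([np.cos(a),np.sin(a)])+(e[90]-e[270])/2*np.array([-np.sin(a),np.cos(a)])
    print("ctr via edges",ce,"world",tcp+R@ce)
E
python3 -c "
from hb import *
hold('w6')"
```

```text
9.5167 [509.59232655 226.99890168 283.60416853] [-3.14158966 -0.0145898   1.23747771] [-6.51208949e-01 -1.56720886e-03 -4.22242064e+00]
hole px [335 110  35  12 222] hole [559.77136887 285.1138433 ] ctr via hole [ 16.21081619 -10.36518399] world [524.69089667 238.92621408]
slopes tool [-0.0002 -0.0059] bat top z 169.55506552294176
0 145 73.32 bat deg 52.78
90 139 73.46 bat deg 52.82
270 111 75.73 bat deg 52.53
ctr via edges [-1.47443488 -0.70932253] world [509.78020245 225.3735404 ]
```

Emit:
{"op": "jog_arm", "data": {
  "rows": [0, 0.1, -0.2, 0, 0, 0, 1, -0.01, 0.09, -0.5, 0, 0, 0, 1, 0, 0, -0.6, 0, 0, 0, 1, 0, 0, -0.6, 0, 0, 0, 1, 0, 0, -0.6, 0, 0, 0, 1, 0, 0, -0.5, 0, 0, 0, 1, 0, 0, -0.3, 0, 0, 0, 1, 0, 0, -0.2, 0, 0, 0, 1, 0, 0, 0, 0, 0, 0, 1, 0, 0, 0, 0, 0, 0, 1, 0, 0, -0.15, 0, 0, 0, 1, 0, 0, -0.15, 0, 0, 0, 1, 0, 0, -0.15, 0, 0, 0, 1, 0, 0, 0, 0, 0, 0, 1]
}}

```text
clock: 10.73
eef_pos: [509.4, 229.3, 243.8]
eef_rot: [-3.141, -0.015, 1.238]
wrist_force: [0.5, -0.3, -3.7]
finger_gap: 30.0
finger_force: 35.0
```

Emit:
{"op": "jog_arm", "data": {
  "rows": [0, 0, -0.15, 0, 0, 0, 1, 0, 0, -0.15, 0, 0, 0, 1, 0, 0, -0.1, 0, 0, 0, 1, 0, 0, -0.1, 0, 0, 0, 1, 0, 0, 0, 0, 0, 0, 1]
}}

```text
clock: 11.15
eef_pos: [509.4, 229.3, 238.9]
eef_rot: [-3.141, -0.015, 1.238]
wrist_force: [-0.8, 0.4, -3.3]
finger_gap: 30.1
finger_force: 35.0
```

Emit:
{"op": "jog_arm", "data": {
  "rows": [0, 0, -0.1, 0, 0, 0, 1, 0, 0, -0.1, 0, 0, 0, 1, 0, 0, -0.05, 0, 0, 0, 1, 0, 0, 0, 0, 0, 0, 1]
}}

```text
clock: 11.48
eef_pos: [509.5, 229.3, 236.5]
eef_rot: [-3.142, -0.015, 1.238]
wrist_force: [-0.0, -0.4, -3.0]
finger_gap: 30.4
finger_force: 35.0
```

Emit:
{"op": "jog_arm", "data": {
  "rows": [0, 0, -0.05, 0, 0, 0, 1, 0, 0, -0.05, 0, 0, 0, 1, 0, 0, 0, 0, 0, 0, 1]
}}

```text
clock: 11.73
eef_pos: [509.7, 229.3, 235.8]
eef_rot: [3.141, -0.015, 1.238]
wrist_force: [0.2, 0.3, -1.9]
finger_gap: 30.2
finger_force: 35.0
```

```bash
python3 -c "
from hb import *
hold('w7')"
```

```text
11.7333 [509.67048764 229.34114488 235.83186948] [ 3.14100621 -0.01521041  1.23778345] [ 0.23754526  0.26102939 -1.91454045]
hole px [339 110  31  11 176] hole [561.01423466 287.50791464] ctr via hole [ 16.63184217 -11.47076796] world [525.94788549 241.30956209]
slopes tool [-0.0025 -0.0009] bat top z 121.00383401591456
0 145 74.39 bat deg 52.8
90 139 74.09 bat deg 52.91
270 113 75.53 bat deg 52.49
ctr via edges [-0.33219954 -0.64981735] world [510.17601184 228.81477579]
```

View pics/w7.png

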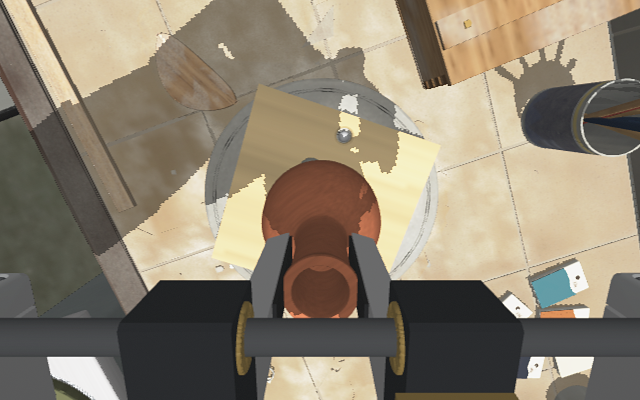

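The picture shows the steel pin standing in the round hole at (344,135). The bat's top is 10 mm above the head, so the bat is down. I'll press slightly and release.

Emit:
{"op": "jog_arm", "data": {
  "rows": [0, 0, -0.05, 0, 0, 0, 1, 0, 0, -0.04, 0, 0, 0, 1, 0, 0, 0, 0, 0, 0, 1],
  "newtons": 10
}}

```text
clock: 12.03
eef_pos: [510.0, 229.4, 235.5]
eef_rot: [3.14, -0.016, 1.238]
wrist_force: [3.0, -0.5, 4.4]
finger_gap: 31.5
finger_force: 10.0
```

Emit:
{"op": "jog_arm", "data": {
  "rows": [0, 0, 0, 0, 0, 0, 0.65, 0, 0, 0, 0, 0, 0, 0.6, 0, 0, 0, 0, 0, 0, 0.4, 0, 0, 0, 0, 0, 0, 0.2, 0, 0, 0, 0, 0, 0, 0, 0, 0, 0, 0, 0, 0, 0, 0, 0, 0, 0, 0, 0, 0, 0, 0, 0, 0, 0, 0, 0]
}}

```text
clock: 12.7
eef_pos: [509.5, 229.3, 234.7]
eef_rot: [-3.142, -0.015, 1.238]
wrist_force: [-0.7, -0.7, 0.3]
finger_gap: 74.4
finger_force: 0.0
```

Emit:
{"op": "jog_arm", "data": {
  "rows": [0, 0, 1, 0, 0, 0, 0, 0, 0, 3, 0, 0, 0, 0, 0, 0, 3, 0, 0, 0, 0, 0, 0, 3, -0.014, 0.005, 0, 0, 0, 0, 3, 0, 0, 0, 0]
}}

```text
clock: 13.12
eef_pos: [509.2, 229.3, 367.1]
eef_rot: [3.141, 0.0, 1.238]
wrist_force: [0.1, -0.6, -0.4]
finger_gap: 93.9
finger_force: 0.0
```

Emit:
{"op": "jog_arm", "data": {
  "rows": [0, -2, 0, 0, 0, -0.08, 0, 0, -3.3, 0, 0, 0, -0.08, 0, 0, -3.3, 0, 0, 0, -0.08, 0, 0, -3.3, 0, 0, 0, -0.08, 0, 0, -3.3, 0, 0, 0, -0.08, 0, 0, -3.3, 0, 0, 0, -0.08, 0, 0, -3.3, 0, 0, 0, -0.08, 0, 0, -3.3, 0, 0, 0, -0.08, 0, 0, -3.3, 0, 0, 0, -0.08, 0, 0, -3.3, 0, 0, 0, -0.08, 0, 0, -3.3, 0, 0, 0, -0.08, 0, 0, -3.3, 0, 0, 0, -0.08, 0, 0, -3.3, 0, 0, 0, -0.08, 0, 0, -3.3, 0, 0, 0, -0.08, 0, 0, -3.3, 0, 0, 0, -0.08, 0, 0, -3.3, 0, 0, 0, -0.08, 0, 0, -3.3, 0, 0, 0, -0.08, 0, 0, -3.3, 0, 0, 0, -0.08, 0, 0, -2, 0, 0, 0, -0.076, 0, 0, 0, 0, 0, 0, 0, 0]
}}

```text
clock: 14.78
eef_pos: [508.6, -375.1, 364.2]
eef_rot: [-3.141, 0.001, -0.286]
wrist_force: [-0.4, -0.8, -0.6]
finger_gap: 93.9
finger_force: 0.0
```

```bash
cat > t.py <<'E'
from h import *
s=manip.read_state(); print(s["clock"],s["eef_pos"],s["eef_rot"],s["joints"])
im,d,m=shot("wrist"); P=pts(d,m)
b=(P[...,2]>104)&(P[...,2]<130)&(np.hypot(P[...,0]-499,P[...,1]+381)<40)
print("bulb",b.sum(),P[b].mean(0),cv2.minEnclosingCircle(P[b][:,:2].astype(np.float32)),P[b][:,2].max())
c=(P[...,2]>70)&(P[...,2]<79)&(np.hypot(P[...,0]-532,P[...,1]+390)<95);print("caddy",cv2.minAreaRect(P[c][:,:2].astype(np.float32)))
cv2.imwrite("pics/t1.png",im)
im,d,m=shot("side"); P=pts(d,m)
b=(abs(P[...,2]-162)<5)&(np.hypot(P[...,0]-510,P[...,1]-227)<25)
k=(P[...,2]>116)&(P[...,2]<128)&(np.hypot(P[...,0]-512,P[...,1]-227)<115);print("bat top",np.median(P[k][:,2]),cv2.minAreaRect(P[k][:,:2].astype(np.float32)))
lip=(P[...,2]>262)&(P[...,2]<285)&(np.hypot(P[...,0]-512,P[...,1]-227)<40);print("lip",lip.sum(),P[lip].mean(0))
E
python3 t.py
```

```text
14.7833 [ 508.56865093 -375.07393751  364.18460999] [-3.14146122e+00  1.24822173e-03 -2.86291163e-01] [-6.93254539e-01  4.44436050e-01  9.84837740e-01 -3.77206720e-04
  1.71351716e+00  1.16377960e+00]
bulb 975 [ 500.81483717 -382.02665019  115.95687477] ((499.0615234375, -381.6642761230469), 21.56670379638672) 123.00374513229713
caddy ((531.1691284179688, -390.74407958984375), (76.15928649902344, 150.97244262695312), 74.41553497314453)
bat top 122.15825536043823 ((514.1677856445312, 224.79217529296875), (194.23316955566406, 192.28294372558594), 66.08279418945312)
lip 78 [513.09942838 228.08259124 271.81004432]
```

Emit:
{"op": "jog_arm", "data": {
  "rows": [-0.5, -0.3, -1, 0, 0, 0.014, 0, -0.45, -0.32, -3, 0, 0, 0, 0, 0, 0, -3, 0, 0, 0, 0, 0, 0, -3, 0, 0, 0, 0, 0, 0, -3, 0, 0, 0, 0, 0, 0, -3, 0, 0, 0, 0, 0, 0, -3, 0, 0, 0, 0, 0, 0, -3, 0, 0, 0, 0, 0, 0, -2, 0, 0, 0, 0, 0, 0, -1.5, 0, 0, 0, 0, 0, 0, 0, 0, 0, 0, 0, 0, 0, 0, 0, 0, 0, 0, 0],
  "newtons": 12
}}

```text
invalid input
```

```bash
python3 -c "
from h import *
s=manip.read_state();print(s['clock'],s['eef_pos'],s['eef_rot'])
im,d,m=shot('wrist');cv2.imwrite('pics/t2.png',im)"
```

```text
14.8833 [ 509.314195   -371.96145872  364.89881715] [-3.14129588e+00  2.29593198e-04 -2.78093441e-01]
```

View pics/t2.png

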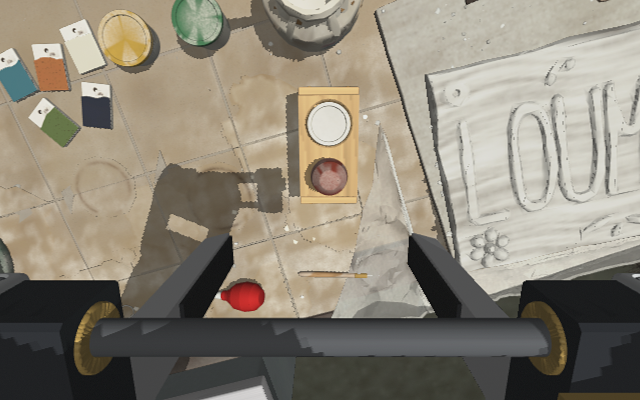

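The picture shows the bulb centred at (329,177) between the open fingers, the pot lid at (329,122), and the jaws' closing line across the caddy. The call was refused for a row-count slip, so I'm sending it again.

Emit:
{"op": "jog_arm", "data": {
  "rows": [-0.5, -0.45, -1, 0, 0, 0.006, 0, -0.53, -0.48, -3, 0, 0, 0, 0, 0, 0, -3, 0, 0, 0, 0, 0, 0, -3, 0, 0, 0, 0, 0, 0, -3, 0, 0, 0, 0, 0, 0, -3, 0, 0, 0, 0, 0, 0, -3, 0, 0, 0, 0, 0, 0, -2, 0, 0, 0, 0, 0, 0, 0, 0, 0, 0, 0, 0, 0, 0, 0, 0, 0, 0],
  "newtons": 12
}}

```text
clock: 15.77
eef_pos: [499.5, -380.1, 155.5]
eef_rot: [-3.141, 0.0, -0.27]
wrist_force: [0.1, 0.2, 0.4]
finger_gap: 93.6
finger_force: 0.0
```

Emit:
{"op": "jog_arm", "data": {
  "rows": [-0.05, -0.13, -1.5, 0, 0, 0, 0, 0, 0, -2, 0, 0, 0, 0, 0, 0, -1.8, 0, 0, 0, 0, 0, 0, -1, 0, 0, 0, 0, 0, 0, -0.5, 0, 0, 0, 0, 0, 0, 0, 0, 0, 0, 0, 0, 0, 0, 0, 0, 0, 0]
}}

```text
clock: 16.35
eef_pos: [499.3, -382.6, 88.3]
eef_rot: [3.141, -0.002, -0.272]
wrist_force: [0.3, -0.6, -0.2]
finger_gap: 94.0
finger_force: 0.0
```

Emit:
{"op": "jog_arm", "data": {
  "rows": [0, 0, 0, 0, 0, 0, 0.3, 0, 0, 0, 0, 0, 0, 0.4, 0, 0, 0, 0, 0, 0, 0.45, 0, 0, 0, 0, 0, 0, 0.5, 0, 0, 0, 0, 0, 0, 0.55, 0, 0, 0, 0, 0, 0, 0.6, 0, 0, 0, 0, 0, 0, 0.7, 0, 0, 0, 0, 0, 0, 0.8, 0, 0, 0, 0, 0, 0, 1, 0, 0, 0, 0, 0, 0, 1, 0, 0, 0, 0, 0, 0, 1]
}}

```text
clock: 17.27
eef_pos: [499.1, -381.2, 87.0]
eef_rot: [-3.14, 0.0, -0.272]
wrist_force: [1.6, 8.4, 3.8]
finger_gap: 45.6
finger_force: 12.0
```

Emit:
{"op": "jog_arm", "data": {
  "rows": [0, 0.05, 0.2, 0, 0, 0, 1, 0, 0, 0.5, 0, 0, 0, 1, 0, 0, 0.8, 0, 0, 0, 1, 0, 0, 1, 0, 0, 0, 1, 0, 0, 1.5, 0, 0, 0, 1, 0, 0, 2, 0, 0, 0, 1, 0, 0, 2, 0, 0, 0, 1, 0, 0, 2, 0, 0, 0, 1, 0, 0, 2, 0, 0, 0, 1, 0, 0, 2, 0, 0, 0, 1, 0, 0, 2, 0, 0, 0, 1, 0, 0, 2, 0, 0, 0, 1, 0, 0, 2, 0, 0, 0, 1, 0, 0, 2, 0, 0, 0, 1, 0, 0, 1, 0, 0, 0, 1, 0, 0, 0, 0, 0, 0, 1],
  "newtons": 20
}}

```text
clock: 18.6
eef_pos: [498.9, -382.1, 319.9]
eef_rot: [3.14, -0.004, -0.272]
wrist_force: [-0.1, -0.1, -0.0]
finger_gap: 45.2
finger_force: 20.0
```

```bash
python3 - <<'E'
from h import *
s=manip.read_state();print(s['clock'],s['eef_pos'],s['eef_rot'],s["joints"],s["finger_gap"])
im,d,m=shot('scene');K=m['K'];p=np.array(m['R'])@s['eef_pos']+np.array(m['t']).ravel();u=K@p;u=(u/u[2])[:2];print(u)
a,b=int(u[0]),int(u[1]);np.savez("s2.npz",im=im,d=d,**{k:np.array(m[k]) for k in "KRt"})
im2,d2,m2=shot('wrist')
c=im[max(b-70,0):b+90,max(a-100,0):a+100]
cv2.imwrite('pics/s2.png',np.hstack([cv2.resize(c,(400,320)),cv2.resize(im2,(400,320))]))
E
```

```text
18.6 [ 498.92571296 -382.11039135  319.86347822] [ 3.13964794 -0.00410915 -0.27233962] [-7.11846189e-01  4.31603416e-01  1.10149132e+00 -1.14858344e-05
  1.60395184e+00  1.13129335e+00] 45.22727035764331
[397.46680889 210.21696255]
```

View pics/s2.png

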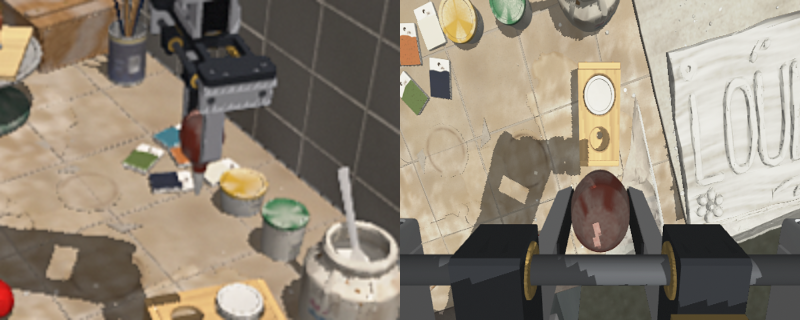

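The left crop shows the trailer held in the jaws with its nozzle hanging down near (200,185). The right half shows the bulb gripped and the caddy hole empty at (600,138).

Emit:
{"op": "jog_arm", "data": {
  "rows": [-0.3, 1.5, 0, 0, 0, 0.03, 1, -0.65, 3, 0, 0, 0, 0.038, 1, -0.65, 3, 0, 0, 0, 0.038, 1, -0.65, 3, 0, 0, 0, 0.038, 1, -0.65, 3, 0, 0, 0, 0.038, 1, -0.65, 3, 0, 0, 0, 0.038, 1, -0.65, 3, 0, 0, 0, 0.038, 1, -0.65, 3, 0, 0, 0, 0.038, 1, -0.65, 3, 0, 0, 0, 0.038, 1, -0.65, 3, 0, 0, 0, 0.038, 1, -0.65, 3, 0, 0, 0, 0.038, 1, -0.65, 3, 0, 0, 0, 0.038, 1, -0.65, 3, 0, 0, 0, 0.038, 1, -0.65, 3, 0, 0, 0, 0.038, 1, -0.65, 3, 0, 0, 0, 0.038, 1, -0.65, 3, 0, 0, 0, 0.038, 1, -0.65, 3, 0, 0, 0, 0.038, 1, -0.65, 3, 0, 0, 0, 0.038, 1, -0.4, 1.5, 0, 0, 0, 0.016, 1, 0, 0, 0, 0, 0, 0, 1]
}}

```text
clock: 20.37
eef_pos: [380.1, 160.3, 315.5]
eef_rot: [-3.141, 0.002, 0.424]
wrist_force: [0.4, 0.2, -1.2]
finger_gap: 44.8
finger_force: 20.0
```

Emit:
{"op": "jog_arm", "data": {
  "rows": [0, 0, 0, 0.013, -0.03, 0, 1, 0, 0, 0, 0.027, -0.06, 0, 1, 0, 0, 0, 0.027, -0.06, 0, 1, 0, 0, 0, 0.027, -0.06, 0, 1, 0, 0, 0, 0.027, -0.06, 0, 1, 0, 0, 0, 0.027, -0.06, 0, 1, 0, 0, 0, 0.027, -0.06, 0, 1, 0, 0, 0, 0.027, -0.06, 0, 1, 0, 0, 0, 0.027, -0.06, 0, 1, 0, 0, 0, 0.027, -0.06, 0, 1, 0, 0, 0, 0.027, -0.06, 0, 1, 0, 0, 0, 0.027, -0.06, 0, 1, 0, 0, 0, 0.013, -0.03, 0, 1, 0, 0, 0, 0, 0, 0, 1, 0, 0, 0, 0, 0, 0, 1]
}}

```text
clock: 21.62
eef_pos: [381.0, 157.7, 316.1]
eef_rot: [-3.14, -0.787, 0.418]
wrist_force: [0.6, 0.4, -1.0]
finger_gap: 45.1
finger_force: 20.0
```

```bash
python3 - <<'E'
from h import *
from scipy.spatial.transform import Rotation as Ro
s=manip.read_state();print(s['clock'],s['eef_pos'],s['eef_rot'],s["joints"],s["finger_gap"],s["finger_force"])
M=Ro.from_euler("xyz",s['eef_rot']).as_matrix();print(M.round(3)); T=s['eef_pos']+69*M[:,2];print("tip est",T)
# trailer tip as seen: all cameras' pixel predictions
out=[]
for n in("scene","side"):
    im,d,m=shot(n);R=np.array(m["R"]);t=np.array(m["t"]).ravel();K=np.array(m["K"])
    u=K@(R@T+t);u=u[:2]/u[2];print(n,u); a,b=int(u[0]),int(u[1])
    np.savez(f"f_{n}.npz",im=im,d=d,K=K,R=R,t=t)
    out.append(cv2.resize(im[max(0,b-50):b+50,max(0,a-50):a+50],(400,400),interpolation=cv2.INTER_CUBIC))
cv2.imwrite("pics/f1.png",np.hstack(out))
E
```

```text
21.6167 [381.01317512 157.66715265 316.06432118] [-3.13975665 -0.78715914  0.4180922 ] [ 0.20674061 -0.53986894  2.2066997   0.23212076  0.71255239  1.24345335] 45.088254575473314 19.99986005946994
[[ 0.645  0.407  0.647]
 [ 0.287 -0.913  0.289]
 [ 0.708 -0.001 -0.706]]
tip est [425.62793236 177.62749922 267.36002977]
scene [262.84387844 133.92690745]
side [283.62713143 134.91516626]
```

View pics/f1.png

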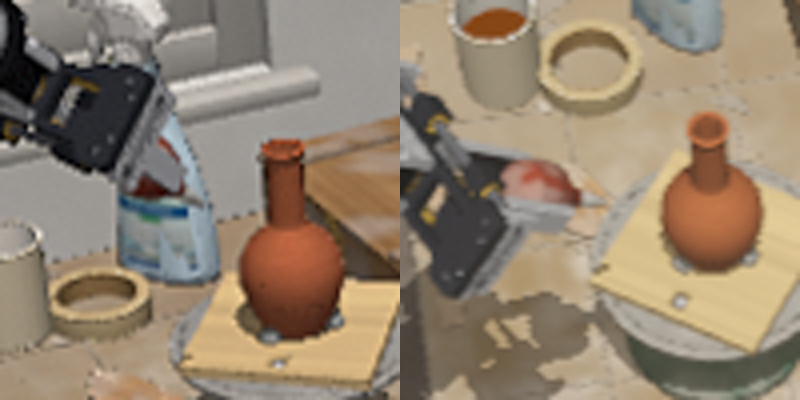

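The tip is visible at crop (207,205) in the scene view and (208,203) in the side view, against a predicted (200,200) in each. It is therefore within about 5 mm of the estimate, and the trailer leans in line with the tool. The bat sits on the wheel. Moving in now.

Emit:
{"op": "jog_arm", "data": {
  "rows": [0.15, 0.12, -0.24, 0, 0, 0, 1, 0.3, 0.25, -0.48, 0, 0, 0, 1, 0.3, 0.25, -0.48, 0, 0, 0, 1, 0.3, 0.25, -0.48, 0, 0, 0, 1, 0.3, 0.25, -0.48, 0, 0, 0, 1, 0.3, 0.25, -0.48, 0, 0, 0, 1, 0.3, 0.25, -0.48, 0, 0, 0, 1, 0.3, 0.25, -0.48, 0, 0, 0, 1, 0.3, 0.25, -0.48, 0, 0, 0, 1, 0.3, 0.25, -0.48, 0, 0, 0, 1, 0.3, 0.25, -0.48, 0, 0, 0, 1, 0.3, 0.25, -0.48, 0, 0, 0, 1, 0.2, 0.1, -0.28, 0, 0, 0, 1, 0, 0, 0, 0, 0, 0, 1, 0, 0, 0, 0, 0, 0, 1, 0, 0, 0, 0, 0, 0, 1, 0, 0, 0, 0, 0, 0, 1]
}}

```text
clock: 23.13
eef_pos: [417.7, 187.9, 259.1]
eef_rot: [-3.14, -0.79, 0.419]
wrist_force: [-1.4, 0.4, -1.1]
finger_gap: 45.1
finger_force: 20.0
```

```bash
python3 - <<'E'
from h import *
from scipy.spatial.transform import Rotation as Ro
s=manip.read_state();print(s['clock'],s['eef_pos'],s['eef_rot'],np.abs(s["qd"]).max(),s["wrist_force"],s["finger_force"])
M=Ro.from_euler("xyz",s['eef_rot']).as_matrix(); T=s['eef_pos']+69*M[:,2];print("tip est",T,"to axis",np.hypot(*(T[:2]-[509.7,227.3])))
out=[]
for n in("scene","side"):
    im,d,m=shot(n);R=np.array(m["R"]);t=np.array(m["t"]).ravel();K=np.array(m["K"])
    u=K@(R@T+t);u=u[:2]/u[2];print(n,u); a,b=int(u[0]),int(u[1]); np.savez(f"g_{n}.npz",im=im,d=d,K=K,R=R,t=t)
    out.append(cv2.resize(im[max(0,b-50):b+50,max(0,a-50):a+50],(400,400),interpolation=cv2.INTER_CUBIC))
cv2.imwrite("pics/f2.png",np.hstack(out))
E
```

```text
23.1333 [417.72888508 187.89525029 259.10265395] [-3.13965734 -0.78970282  0.41898526] 0.0017494318792741622 [-1.44048864  0.39566211 -1.11718982] 19.99990284908563
tip est [462.43603031 207.95202564 210.52285437] to axis 51.07080322666082
scene [272.11478759 144.36434301]
side [295.50092213 136.57731646]
```

View pics/f2.png

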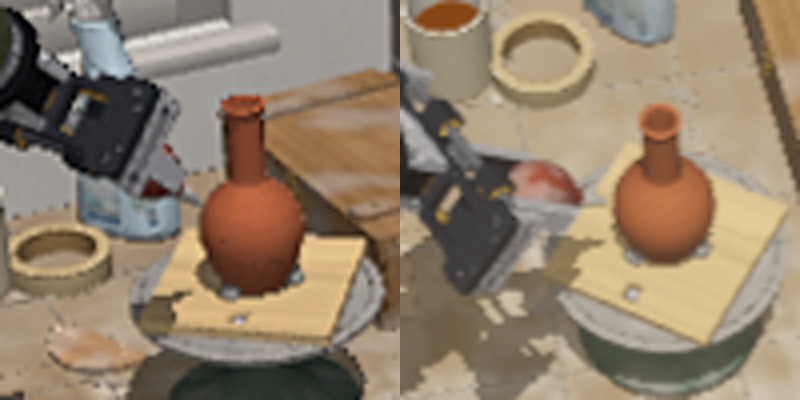

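The side view shows the nozzle tip at about (606,207), with a clear gap to the vase at (615,210). The scene view shows it near the shoulder at (200,203). Both match the predicted tip, about 50 mm from the axis and 16 mm above shoulder height. Everything is still, so I'm handing in.

```bash
python3 -c "
from cell import manip
print(manip.sign_off())"
```

```text
the job is handed in; nothing more can be done
None
```

The bat is seated on both pins and released. The trailer is held at about 45 degrees, its tip an estimated 2 cm clear of the shoulder. The job is handed in at about 23 s; no verdict came back.

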